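# Refit the grate of the scale tray

### The job

The scale tray has been emptied and wants its slotted grate back. Lift the slotted grate (not the solid plate beside it) up and off its two hooks on the rack, tuck its plain end under the fixed lip of the tray, then swing the handle end down and press it home, firmly but without forcing it, until the sprung roller has snapped back out over its edge and the grate lies flat in the tray. Leave the solid plate hanging and do not disturb the loose things lying about.

Things in the scene. Friction and masses are not known exactly. Their poses are not given: they have to be found in the camera images.
- grate: Slotted dark steel grate, 140 x 120 x 6 mm, about 0.45 kg. Origin: centre of its underside. x: to its catch end (handle end, x = +70; plain end x = -70), y: across, z: out of the face with the handle. It hangs with x up the rack's slope and z out of the rack, towards the robot and up (45 deg). End bar x = 58 to 70; hook opening x = 32 to 58, y = -48 to 48.
- grate_handle (a point): Centre of the grate's bow handle, at x = 18, y = 0, z = 40 mm in the grate's frame (same axes). A round rod along y, 10 mm thick, free between its legs from y = -34 to +34, with 29 mm of room between it and the grate. Held there the grate can turn in the grip about y when pushed; hanging free from it, its plain end would sink about 25 degrees.
- grate_plain_edge (a point): Middle of the lower edge of the grate's plain end (x = -70, y = 0, z = 0 in the grate's frame).
- plate: Solid dark steel plate of the same outline, handle and axes as the grate, hanging on the other pair of hooks of the rack (which of the two hangs left changes). It stays there.
- rack: Fixed grey sheet-steel rack, 292 mm wide, 130 mm tall. Origin: middle of its front foot on the hearth; x to its back, away from the robot, y along its width. Its face slopes up and back at 45 degrees. Two pairs of hooks, the pairs centred at y = +72 and -72 mm, the hooks of a pair 40 mm to either side.
- rack_hook (a point): Foot of one of the four hooks, in the rack's face, 109 mm above the hearth. Each hook is a 6 mm rod, 13 mm square out of the face, then turned up the slope, its tip 8 mm above the rod's top. Raise a hanging part 10 to 18 mm up the slope (14 is best: more, and the opening's lower edge meets the rod), then draw it off square to the face by 20 mm or more.
- tray: Fixed steel scale tray, 131 mm wide, 149 mm long, 42 mm high. Origin: on the hearth under the middle of its seat; x from the lip end (towards the robot) to the catch end. Ledges 34 mm above the hearth carry the grate; seated, it has its origin at x = 0, y = 0, z = 34 and the tray's axes. Walls round the seat: inner faces at x = +-71.25, y = +-62.5 mm.
- tray_lip (a point): Middle of the lower edge of the tray's fixed lip, at x = -59, y = 0, z = 46 mm in the tray's frame. The lip is 3 mm thick, runs over the full width and back to the wall at x = -71: a 12 mm slot over the near ledge. It overlaps the seated grate by 11 mm, so the grate does not go in flat: its plain end goes in at 10 to 20 degrees, handle end up.
- catch (a joint): Sprung brass roller, 12 mm diameter, 30 mm wide, at the tray's catch end. 0: out, its front at x = 66.5, its centre at z = 46 mm in the tray's frame, over the edge of a seated grate; positive (to 0.009 m): pushed back. Spring 8 N at 0 and 2 N more per mm; pressing the grate past it takes about 6 to 15 N at the handle; then it snaps out above the edge.
- cold_chisel: Blue cold chisel, 22 x 158 x 12 mm, in front of the rack. Bystander.
- nut_2: Hexagon nut, 42 x 36 x 20 mm, in front of the rack. Bystander.
- steel_block: Bright steel block, 32 x 50 x 25 mm, behind the tray. Bystander.
- hex_bolt: Hexagon bolt standing on its head, 28 x 24 x 70 mm, right of the tray. Bystander.

How it is judged:
By the outcome, as a careful person would: the job done as asked, in the order asked, and still so for the second after the job is handed in, with the robot touching nothing.
It also fails if it takes over 54 s, if anything falls off the work surface, if the arm or the gripper's body presses on something with over 40 N, if the wrist force passes 120 N, or if a joint passes its speed limit or range.

### The arm

A 6-joint arm with a two-finger parallel gripper is mounted at the origin on a cart in front of the work surface, level with it; the furniture and walls round the work are solid. World frame = base frame: x ahead of the robot, y to its left, z up, the work surface at z = 0. Lengths are in m, angles in rad, forces in N, time in s.
With the tool pointing down it reaches from about 0.275 to 0.875 m from the base axis. Payload 12.5 kg.
Tool frame: the origin (TCP) lies at the very end of the fingers, on their centre line; the grasp point (between the pads) lies 19 mm behind it; z points along the fingers, y is the line along which they close (so a half turn about z gives the same grasp; the last joint's range is limited). The gripper opens to 85 mm and grips with 20 to 120 N. Pads are 22 mm wide; open, the fingers measure 114 mm over their backs; the gripper's body (76 mm by 85 mm) begins 54 mm behind the grasp point. The pads swing forward as they close: fully open they stand 13 mm farther back than shut.
Start: joints at [-1.206, 0.351, 1.652, -0, 1.139, -0.085], TCP at [0.239, -0.495, 0.231] pointing down, gripper open.
Joint ranges: [-2.75, 2.75], [-0.79, 2.1], [0.01, 2.65], [-1.57, 4.71], [0.07, 3.14], [-2.87, 2.87]. Speed limits (rad/s): [2.22, 2.22, 2.79, 3.14, 3.14, 3.14].

### API

Orientations are given as a 3x3 rotation matrix whose columns are the frame's x, y, z axes.
In Python, from bench import manip gives the robot as it stands. Calls block until the motion is done:
- manip.move_ptp(position, orientation): joint-space move of the TCP to a pose.
- manip.move_l(position, attitude=None, max_speed=0.15): straight line of the TCP; attitude=None keeps the orientation; max_speed is the mean speed in m/s.
- manip.move_j(angles): joint-space move.
- manip.set_gripper(opening, effort=None): opening from 0.0 (shut) to 1.0 (fully open); effort is the grip in N (None keeps the last); returns when the fingers have stopped.
- manip.dwell(seconds).
- manip.inverse_kinematics(position, orientation): joint angles nearest the present ones, or None.
- manip.grab_frame(name): name is "scene" or "side" or "wrist"; returns (picture, depth): 420x560x3 uint8, red, green, blue; 420x560 float32, m along the optical axis (not along the pixel's ray), 0 where there is no reading.
- manip.get_calibration(name): a dict with "camera_matrix" (3x3 intrinsics, pixels), "k1" (the pictures are not rectified: a ray, as slopes to the right and down, at radius r is drawn at 1 + k1 r^2 times it, then the intrinsics apply), "R" (3x3) and "t" (3): a world point X has camera coordinates R X + t. Camera axes: x right, y down, z forward; pixel columns grow to the right and rows downward; lengths in m; the calibration is good to about 2 mm. A picture is of the moment at which its call begins: read the wrist's pose just before it. get_calibration takes no time and is no camera call; for the wrist camera it gives the pose at the moment of the call.
A pose or a line that the arm cannot do raises manip.Unreachable and nothing moves.
- manip.sign_off(): hands the job in; it is judged then, once.
Trained networks look in the newest picture that a camera, given by its name, has taken for a name from the list of things; names that differ only in an ending like _2 or _b are one class to them, and where a whole thing is asked for, a point or a joint stands for the part that bears it (a point fixed in the world has none). Each returns a list of dicts, best first, with "confidence" (0 to 1); they miss things now and then, are a little off and sometimes report something else, mostly with a low value. They report only what shows in the picture. A call takes as long as a camera call.
- manip.look_for(camera, name): "at" ([x, y, z] in m, in world coordinates, good to about 4 mm: the middle of the surface that is visible of it).
Readings, each from a call of its own:
- manip.current_time(): time.
- manip.current_qpos(): joint angles.
- manip.current_joint_vel(): joint speeds.
- manip.current_joint_torque(): joint torques, N m.
- manip.current_ee_pos(): TCP position.
- manip.current_tcp_rot(): TCP orientation.
- manip.current_force(): force on the tool from outside, world axes, zero at the start.
- manip.current_ft_torque(): the same for the moment, N m.
- manip.current_grip_width(): opening from 0.0 (shut) to 1.0 (fully open).
- manip.current_grip_force(): force on a finger pad.
Only numpy, scipy, OpenCV 4.12 (cv2) and the standard library are available. Lean on these libraries where they do the work, as an engineer would, in place of code of your own. Each camera call takes 0.05 s, during which the arm holds its last target. There are 200 camera calls.

## Working session

There is one attempt and no reset: what is moved stays moved. The work goes in short steps, each a Python script; the robot and the scene stay as the last script left them, time stands still between calls to the robot, and variables do not carry over. Pictures are saved under pics/ and viewed, at most 10 in all, crops included, and the job is handed in when it is done.

```bash
ls; mkdir -p pics; python3 - <<'E'
from bench import manip
import cv2,numpy as np
for c in ["scene","side"]:
    p,d=manip.grab_frame(c); cv2.imwrite(f"pics/{c}0.png",p[:,:,::-1]); np.savez(f"{c}0.npz",p=p,d=d,**manip.get_calibration(c))
    for n in ["grate","grate_handle","grate_plain_edge","plate","rack","rack_hook","tray","tray_lip","catch","cold_chisel","nut_2","steel_block","hex_bolt"]:
        print(c,n,[(np.round(r["at"],3).tolist(),round(r["confidence"],2)) for r in manip.look_for(c,n)][:4])
print(manip.current_time(),manip.current_force())
E
```

```text
pics
scene grate [([0.542, 0.19, 0.073], 0.97)]
scene grate_handle [([0.546, 0.19, 0.071], 0.6)]
scene grate_plain_edge [([0.547, 0.183, 0.07], 0.65)]
scene plate [([0.539, 0.04, 0.072], 0.75)]
scene rack [([0.561, 0.152, 0.058], 0.75)]
scene rack_hook [([0.563, 0.154, 0.056], 0.87)]
scene tray [([0.512, -0.236, 0.023], 0.78)]
scene tray_lip [([0.512, -0.241, 0.027], 0.62), ([0.42, 0.043, 0.017], 0.21)]
scene catch [([0.567, -0.25, 0.046], 0.57)]
scene cold_chisel [([0.423, 0.184, 0.009], 0.65)]
scene nut_2 [([0.426, 0.044, 0.019], 0.82)]
scene steel_block [([0.62, -0.252, 0.025], 0.68)]
scene hex_bolt []
side grate [([0.552, 0.174, 0.089], 0.59)]
side grate_handle [([0.553, 0.168, 0.087], 0.7)]
side grate_plain_edge [([0.555, 0.169, 0.09], 0.84)]
side plate [([0.55, 0.018, 0.086], 0.71)]
side rack [([0.589, 0.016, 0.065], 0.8)]
side rack_hook [([0.499, -0.235, 0.02], 0.74), ([0.586, 0.023, 0.072], 0.58)]
side tray [([0.504, -0.242, 0.022], 0.82), ([0.591, 0.019, 0.068], 0.45)]
side tray_lip [([0.501, -0.233, 0.023], 0.74)]
side catch []
side cold_chisel [([0.428, 0.158, 0.014], 0.69), ([0.553, 0.173, 0.091], 0.55)]
side nut_2 [([0.428, 0.029, 0.017], 0.51)]
side steel_block [([0.624, -0.271, 0.027], 0.92)]
side hex_bolt [([0.507, -0.348, 0.035], 0.61), ([0.499, -0.235, 0.02], 0.43)]
1.4 [0.49580098 0.24468279 0.14862457]
```

View pics/scene0.png

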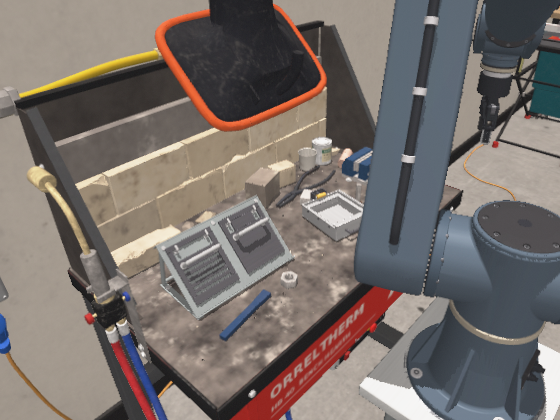

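View pics/side0.png

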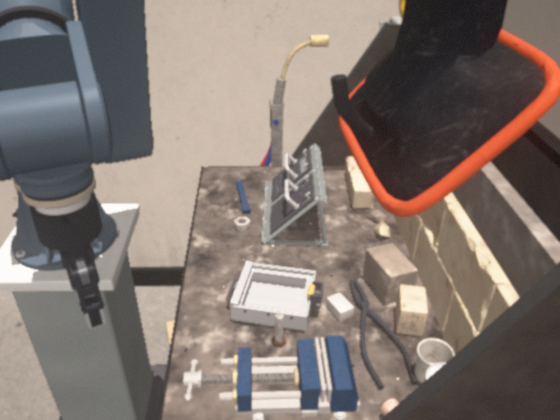

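The scene picture shows the slotted grate on the left half of the rack (~200,265), the plate on the right (~250,240), the tray at (335,212), and an orange-rimmed hood hanging above the work. The side picture shows the tray at (275,295), the bolt at (279,330), the catch at (315,292), and the rack at (297,205).

```bash
cat > h.py <<'E'
import numpy as np,cv2
from bench import manip
def cloud(d,C):
    K=np.asarray(C["camera_matrix"]);k=float(C["k1"]);R=np.asarray(C["R"]);t=np.asarray(C["t"])
    v,u=np.mgrid[:d.shape[0],:d.shape[1]]
    uv=np.stack([u,v],-1).reshape(-1,1,2).astype(np.float64)
    s=cv2.undistortPoints(uv,K,np.array([k,0,0,0.])).reshape(*d.shape,2)
    P=np.dstack([s*d[...,None],d]); W=(P-t)@R
    W[d<=0]=np.nan; return W
def proj(X,C):
    K=np.asarray(C["camera_matrix"])
    return cv2.projectPoints(np.atleast_2d(X).astype(float),cv2.Rodrigues(np.asarray(C["R"]))[0],np.asarray(C["t"],float),K,np.array([float(C["k1"]),0,0,0.]))[0].reshape(-1,2)
E
python3 - <<'E'
from h import *
for c in ["scene","side"]:
    z=np.load(c+"0.npz");W=cloud(z["d"],z);p=z["p"].astype(int)
    print(c,"campos",-z["R"].T@z["t"])
    m=(p[...,0]>200)&(p[...,1]<110)&(p[...,2]<60)&(W[...,2]>.2)
    q=W[m];q=q[~np.isnan(q[:,0])]
    print(len(q),np.percentile(q,[1,25,50,75,99],axis=0).round(3) if len(q) else "")
    m=(W[...,2]>.2)&(W[...,0]>.25)&(W[...,0]<.8)&(abs(W[...,1])<.5)
    q=W[m]
    print(len(q),np.percentile(q,[0,1,10,50,90,99],axis=0).round(3))
    # rack region points
    m=(W[...,2]>.02)&(W[...,2]<.14)&(W[...,0]>.4)&(W[...,0]<.75)&(W[...,1]>-.1)&(W[...,1]<.35)
    q=W[m];print(len(q),q.min(0).round(3),q.max(0).round(3))
    # plane fit of the sloping face
    rng=np.random.default_rng(0);best=0
    for i in range(400):
        a=q[rng.choice(len(q),3,False)];n=np.cross(a[1]-a[0],a[2]-a[0]);n/=np.linalg.norm(n)+1e-12
        k=abs((q-a[0])@n)<.003
        if k.sum()>best and .5<abs(n[2])<.9: best=k.sum();K=k
    c0=q[K].mean(0);n=np.linalg.svd(q[K]-c0)[2][2];n*=np.sign(n[2]);print("plane",best,c0.round(3),n.round(3),"yaw",np.degrees(np.arctan2(-n[1],-n[0])))
print(manip.current_tcp_rot())
C=manip.get_calibration("wrist");R=C["R"];print("wrist cam rel tcp", manip.current_tcp_rot().T@(-R.T@C["t"]-manip.current_ee_pos()), (manip.current_tcp_rot().T@R.T).round(3),C["camera_matrix"])
E
```

```text
scene campos [-0.10274669  0.62440715  0.71789986]
1368 [[ 0.637 -0.407  0.309]
 [ 0.662 -0.165  0.337]
 [ 0.725  0.021  0.402]
 [ 0.793  0.036  0.47 ]
 [ 0.849  0.044  0.529]]
18600 [[ 0.25  -0.499  0.2  ]
 [ 0.257 -0.464  0.21 ]
 [ 0.598 -0.291  0.301]
 [ 0.691 -0.079  0.401]
 [ 0.768  0.36   0.503]
 [ 0.797  0.429  0.557]]
8940 [ 0.408 -0.044  0.02 ] [0.75 0.35 0.14]
plane 4475 [0.557 0.116 0.077] [-0.684  0.042  0.729] yaw -3.5380521319317273
side campos [ 0.46409767 -0.99525601  0.70577322]
1106 [[ 0.643 -0.42   0.31 ]
 [ 0.74  -0.416  0.388]
 [ 0.789 -0.413  0.442]
 [ 0.827 -0.403  0.48 ]
 [ 0.858 -0.166  0.527]]
30099 [[ 0.25  -0.5    0.2  ]
 [ 0.253 -0.496  0.259]
 [ 0.293 -0.414  0.337]
 [ 0.707 -0.291  0.438]
 [ 0.778 -0.102  0.549]
 [ 0.798  0.408  0.581]]
4091 [ 0.412 -0.048  0.02 ] [0.75  0.35  0.139]
plane 1830 [0.561 0.084 0.081] [-0.679  0.046  0.732] yaw -3.8518652496192543
[[ 9.00525396e-01  4.34803416e-01 -1.08646292e-05]
 [ 4.34803416e-01 -9.00525396e-01  1.89046263e-05]
 [-1.56407845e-06 -2.17480740e-05 -1.00000000e+00]]
wrist cam rel tcp [ 0.07757574 -0.00062187 -0.14441355] [[ 0.001 -0.953 -0.303]
 [ 1.     0.001 -0.001]
 [ 0.001 -0.303  0.953]] [[363.66730809   0.         281.82351484]
 [  0.         363.66730809 201.52504067]
 [  0.           0.           1.        ]]
```

```bash
cat >> h.py <<'E'
def gframe(yaw,pitch):  # grate axes: x ahead along yaw raised by pitch, y left
    c,s=np.cos(yaw),np.sin(yaw);cp,sp=np.cos(pitch),np.sin(pitch)
    gx=np.array([c*cp,s*cp,sp]);gy=np.array([-s,c,0.]);return np.stack([gx,gy,np.cross(gx,gy)],1)
def tool(G,sg=1): return np.stack([sg*G[:,1],sg*G[:,0],-G[:,2]],1)
E
python3 - <<'E'
from h import *
G=gframe(np.radians(-3.6),np.pi/4)
h=np.array([.53,.183,.12])
for sg in (1,-1):
    for b in (.14,-.019+.0): print(sg,b,manip.inverse_kinematics(h+G[:,2]*b,tool(G,sg)))
    print("tray",manip.inverse_kinematics([.52,-.24,.08],tool(gframe(0,0),sg)), manip.inverse_kinematics([.5,-.24,.12],tool(gframe(0,.26),sg)))
E
```

```text
1 0.14 [ 0.5409542   0.06654119  2.29059208 -1.35608809  0.42344556  1.78976981]
1 -0.019 [0.38338496 0.46816097 2.1508843  4.1325959  0.37338351 2.50995033]
tray [-5.13689770e-01  5.85388842e-01  1.70767990e+00 -4.44089210e-16
  8.48523913e-01 -5.13689770e-01] [-0.60144696  0.42000241  1.89891569  0.25235679  0.62191383 -0.79218197]
-1 0.14 [ 0.5409542   0.06654119  2.29059208 -1.35608809  0.42344556 -1.35182284]
-1 -0.019 [ 0.38338496  0.46816097  2.1508843   4.1325959   0.37338351 -0.63164232]
tray [-5.13689770e-01  5.85388842e-01  1.70767990e+00 -4.44089210e-16
  8.48523913e-01  2.62790288e+00] [-0.60144696  0.42000241  1.89891569  0.25235679  0.62191383  2.34941068]
```

```bash
python3 - <<'E'
from h import *
Y=np.radians(-3.6);G=gframe(Y,np.pi/4)
h=np.array([.53,.183,.12])
for p in (20,25,30,35,40):
    T=gframe(Y,np.radians(p))
    for nm,pt in (("back",h+T[:,2]*.10),("grasp",h-T[:,2]*.019),("lift",h-T[:,2]*.019+G[:,0]*.014),("off",h-T[:,2]*.019+G[:,0]*.014+G[:,2]*.06)):
        q=manip.inverse_kinematics(pt,tool(T,-1));print(p,nm,None if q is None else q.round(2))
E
```

```text
20 back [ 0.34  0.21  1.94 -0.21  0.68 -2.6 ]
20 grasp [ 0.3   0.45  1.94 -0.29  0.44 -2.53]
20 lift [ 0.3   0.44  1.91 -0.27  0.47 -2.56]
20 off [ 0.33  0.31  1.98 -0.26  0.54 -2.55]
25 back [ 0.36  0.18  2.01 -0.33  0.57 -2.47]
25 grasp [ 0.32  0.44  1.99 -0.48  0.35 -2.33]
25 lift [ 0.31  0.43  1.96 -0.44  0.37 -2.39]
25 off [ 0.35  0.3   2.02 -0.4   0.44 -2.4 ]
30 back [ 0.39  0.16  2.08 -0.5   0.47 -2.29]
30 grasp [ 0.33  0.44  2.03 -0.82  0.27 -1.99]
30 lift [ 0.33  0.43  2.01 -0.73  0.29 -2.09]
30 off [ 0.36  0.29  2.07 -0.63  0.36 -2.17]
35 back [ 0.42  0.15  2.15 -0.77  0.39 -2.  ]
35 grasp [ 0.35  0.44  2.07 -1.33  0.24 -1.47]
35 lift [ 0.34  0.43  2.05 -1.2   0.24 -1.61]
35 off [ 0.38  0.29  2.11 -0.98  0.3  -1.81]
40 back [ 0.46  0.15  2.21 -1.16  0.36 -1.59]
40 grasp [ 0.37  0.45  2.11  4.45  0.28 -0.96]
40 lift [ 0.36  0.44  2.09  4.56  0.27 -1.08]
40 off [ 0.4   0.3   2.16 -1.42  0.3  -1.36]
```

```bash
python3 - <<'E'
from h import *
def look(n,names):
    C=manip.get_calibration("wrist");p,d=manip.grab_frame("wrist");cv2.imwrite(f"pics/{n}.png",cv2.resize(p[:,:,::-1],(784,588)));np.savez(n+".npz",p=p,d=d,**C)
    for m in names: print(m,[(np.round(r["at"],4).tolist(),round(r["confidence"],2)) for r in manip.look_for("wrist",m)][:3])
manip.move_ptp([.46,-.26,.27],tool(gframe(0,0)))
look("wtray",["tray","tray_lip","catch","hex_bolt"])
manip.move_l([.42,-.1,.27],max_speed=.3)
T=gframe(np.radians(-3.6),np.radians(28))
manip.move_ptp(np.array([.53,.183,.12])+T[:,2]*.12,tool(T))
look("wrack",["grate","grate_handle","rack_hook","plate"])
print(manip.current_qpos().round(2),manip.current_time())
E
```

```text
tray [([0.4997, -0.2412, 0.003], 0.76)]
tray_lip [([0.5044, -0.2383, 0.0065], 0.84), ([0.4984, -0.3388, 0.0413], 0.65)]
catch [([0.5687, -0.2576, 0.0508], 0.74)]
hex_bolt [([0.4999, -0.343, 0.0398], 0.6)]
grate [([0.5488, 0.1878, 0.0748], 0.85)]
grate_handle []
rack_hook [([0.5787, 0.1492, 0.0878], 0.6), ([0.5513, 0.1896, 0.0736], 0.57)]
plate [([0.5444, 0.044, 0.0817], 0.77)]
[ 0.39  0.12  2.05 -0.4   0.56  0.75] 4.9667
```

View pics/wtray.png

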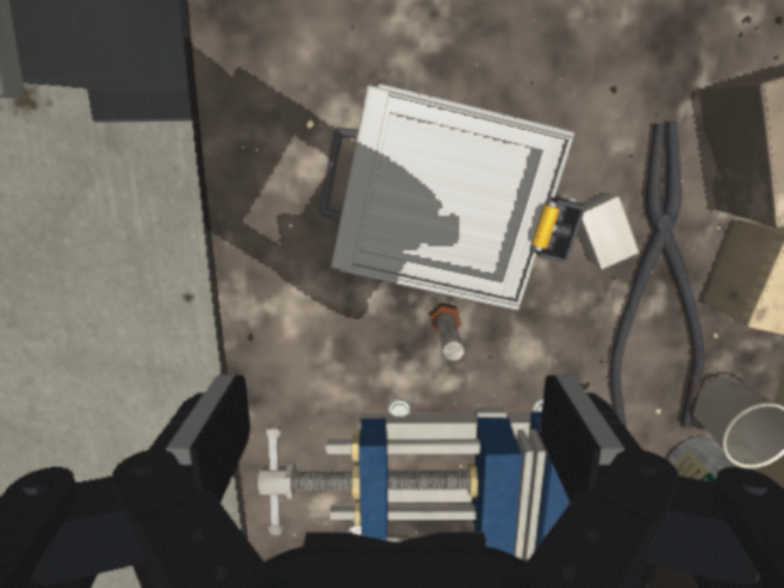

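View pics/wrack.png

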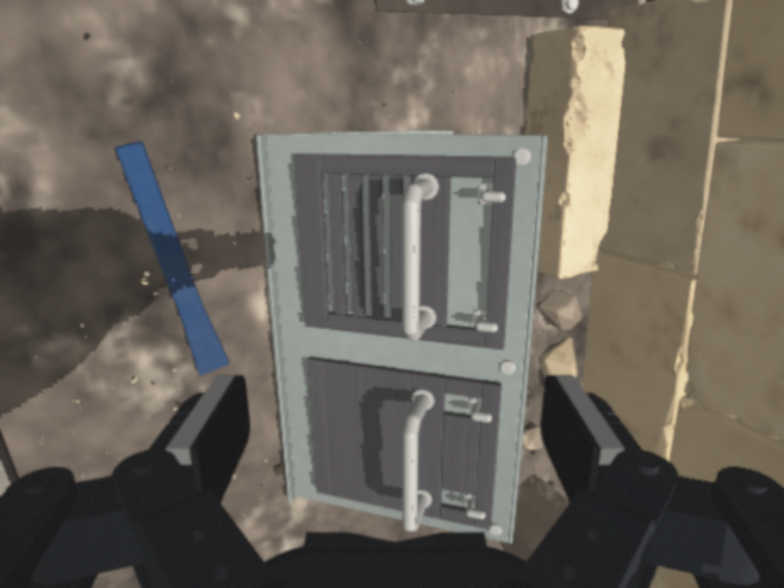

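The wtray picture shows the tray with corners near (375,90), (573,133), (520,305) and (335,265), turned about -12°, with the roller at (546,228) and the bolt at (447,330). The wrack picture shows the grate on top, with its handle bar from (412,190) to (412,330) and its hooks at (490,195) and (485,325). The plate is below it.

```bash
python3 - <<'E'
from h import *
z=np.load("wtray.npz");W=cloud(z["d"],z)
m=(W[...,2]>.030)&(W[...,2]<.056)&(np.hypot(W[...,0]-.503,W[...,1]+.24)<.105)
n,l,st,_=cv2.connectedComponentsWithStats(m.astype(np.uint8));k=1+st[1:,4].argmax()
q=W[l==k];print("z",np.percentile(q[:,2],[1,5,25,50,75,95,99]).round(4))
for lo in (.03,.038):
    a=q[q[:,2]>lo][:,:2]
    print(cv2.minAreaRect((a*1000).astype(np.float32)))
p=z["p"].astype(int);y=(p[...,0]>180)&(p[...,1]>130)&(p[...,2]<80)&(W[...,0]<.62);print("roller",np.nanmedian(W[y],axis=0).round(4),y.sum())
b=q[q[:,2]>.0445];print("lip/high pts",len(b),b.mean(0).round(4))
z=np.load("wrack.npz");W=cloud(z["d"],z);p=z["p"].astype(int)
u=p.sum(2)
# grate/rack region
m=(W[...,0]>.46)&(W[...,0]<.7)&(W[...,1]>-.05)&(W[...,1]<.3)&(W[...,2]>.015)&(W[...,2]<.16)
q=W[m];rng=np.random.default_rng(0);best=0
for i in range(600):
    a=q[rng.choice(len(q),3,False)];nn=np.cross(a[1]-a[0],a[2]-a[0]);nn/=np.linalg.norm(nn)+1e-12
    if .55<abs(nn[2])<.85:
        k=abs((q-a[0])@nn)<.0015
        if k.sum()>best: best=k.sum();K=k
c0=q[K].mean(0);nv=np.linalg.svd(q[K]-c0)[2][2];nv*=np.sign(nv[2]);yaw=np.arctan2(-nv[1],-nv[0])
print("plane",best,c0.round(4),nv.round(3),"yaw",np.degrees(yaw))
hgt=(W-c0)@nv
H=m&(hgt>.025)&(hgt<.055);n,l,st,_=cv2.connectedComponentsWithStats(H.astype(np.uint8))
for k in range(1,n):
    if st[k,4]<60: continue
    a=W[l==k];hh=hgt[l==k];t=a[hh>hh.max()-.009];c=t.mean(0);d=np.linalg.svd(t-c)[2][0];s=(t-c)@d
    print(st[k],"h max",np.percentile(hh,98).round(4),"c",c.round(4),"mid",(c+d*(s.min()+s.max())/2).round(4),"dir",d.round(3),"len",np.ptp(s).round(4),"yaw",np.degrees(np.arctan2(-d[0],d[1])))
print("levels",np.histogram(hgt[m],np.arange(-.012,.012,.001)))
G=gframe(yaw,np.pi/4);L=(q-c0)@G;L=L[abs(L[:,2])<.012];print("rack extent y",np.percentile(L[:,1],[.5,99.5]),"x",np.percentile(L[:,0],[.5,99.5]))
E
```

```text
bash:   580 Killed                     python3 - <<'E'
from h import *
z=np.load("wtray.npz");W=cloud(z["d"],z)
m=(W[...,2]>.030)&(W[...,2]<.056)&(np.hypot(W[...,0]-.503,W[...,1]+.24)<.105)
n,l,st,_=cv2.connectedComponentsWithStats(m.astype(np.uint8));k=1+st[1:,4].argmax()
q=W[l==k];print("z",np.percentile(q[:,2],[1,5,25,50,75,95,99]).round(4))
for lo in (.03,.038):
    a=q[q[:,2]>lo][:,:2]
    print(cv2.minAreaRect((a*1000).astype(np.float32)))
p=z["p"].astype(int);y=(p[...,0]>180)&(p[...,1]>130)&(p[...,2]<80)&(W[...,0]<.62);print("roller",np.nanmedian(W[y],axis=0).round(4),y.sum())
b=q[q[:,2]>.0445];print("lip/high pts",len(b),b.mean(0).round(4))
z=np.load("wrack.npz");W=cloud(z["d"],z);p=z["p"].astype(int)
u=p.sum(2)
# grate/rack region
m=(W[...,0]>.46)&(W[...,0]<.7)&(W[...,1]>-.05)&(W[...,1]<.3)&(W[...,2]>.015)&(W[...,2]<.16)
q=W[m];rng=np.random.default_rng(0);best=0
for i in range(600):
    a=q[rng.choice(len(q),3,False)];nn=np.cross(a[1]-a[0],a[2]-a[0]);nn/=np.linalg.norm(nn)+1e-12
    if .55<abs(nn[2])<.85:
        k=abs((q-a[0])@nn)<.0015
        if k.sum()>best: best=k.sum();K=k
c0=q[K].mean(0);nv=np.linalg.svd(q[K]-c0)[2][2];nv*=np.sign(nv[2]);yaw=np.arctan2(-nv[1],-nv[0])
print("plane",best,c0.round(4),nv.round(3),"yaw",np.degrees(yaw))
hgt=(W-c0)@nv
H=m&(hgt>.025)&(hgt<.055);n,l,st,_=cv2.connectedComponentsWithStats(H.astype(np.uint8))
for k in range(1,n):
    if st[k,4]<60: continue
    a=W[l==k];hh=hgt[l==k];t=a[hh>hh.max()-.009];c=t.mean(0);d=np.linalg.svd(t-c)[2][0];s=(t-c)@d
    print(st[k],"h max",np.percentile(hh,98).round(4),"c",c.round(4),"mid",(c+d*(s.min()+s.max())/2).round(4),"dir",d.round(3),"len",np.ptp(s).round(4),"yaw",np.degrees(np.arctan2(-d[0],d[1])))
print("levels",np.histogram(hgt[m],np.arange(-.012,.012,.001)))
G=gframe(yaw,np.pi/4);L=(q-c0)@G;L=L[abs(L[:,2])<.012];print("rack extent y",np.percentile(L[:,1],[.5,99.5]),"x",np.percentile(L[:,0],[.5,99.5]))
E
```

```bash
cat > an.py <<'E'
from h import *
svd=lambda a:np.linalg.svd(a,full_matrices=False)[2]
z=np.load("wtray.npz");W=cloud(z["d"],z)
m=(W[...,2]>.030)&(W[...,2]<.056)&(np.hypot(W[...,0]-.503,W[...,1]+.24)<.105)
n,l,st,_=cv2.connectedComponentsWithStats(m.astype(np.uint8));k=1+st[1:,4].argmax()
q=W[l==k];print("z",np.percentile(q[:,2],[1,5,25,50,75,95,99]).round(4))
for lo in (.03,.038):
    a=q[q[:,2]>lo][:,:2]
    print(cv2.minAreaRect((a*1000).astype(np.float32)))
p=z["p"].astype(int);y=(p[...,0]>180)&(p[...,1]>130)&(p[...,2]<80)&(W[...,0]<.62);print("roller",np.nanmedian(W[y],axis=0).round(4),y.sum())
b=q[q[:,2]>.0445];print("lip/high pts",len(b),b.mean(0).round(4))
z=np.load("wrack.npz");W=cloud(z["d"],z)
m=(W[...,0]>.46)&(W[...,0]<.7)&(W[...,1]>-.05)&(W[...,1]<.3)&(W[...,2]>.015)&(W[...,2]<.16)
q=W[m];rng=np.random.default_rng(0);best=0
for i in range(300):
    a=q[rng.choice(len(q),3,False)];nn=np.cross(a[1]-a[0],a[2]-a[0]);nn/=np.linalg.norm(nn)+1e-12
    if .55<abs(nn[2])<.85:
        k=abs((q-a[0])@nn)<.0015
        if k.sum()>best: best=k.sum();K=k
c0=q[K].mean(0);nv=svd(q[K]-c0)[2];nv*=np.sign(nv[2]);yaw=np.arctan2(-nv[1],-nv[0])
print("plane",best,c0.round(4),nv.round(3),"yaw",np.degrees(yaw))
hgt=(W-c0)@nv
H=m&(hgt>.022)&(hgt<.055);n,l,st,_=cv2.connectedComponentsWithStats(H.astype(np.uint8))
for k in range(1,n):
    if st[k,4]<60: continue
    a=W[l==k];hh=hgt[l==k];t=a[hh>np.percentile(hh,98)-.006];c=t.mean(0);d=svd(t-c)[0];s=(t-c)@d;d*=np.sign(d[1])
    print(st[k],"h98",np.percentile(hh,98).round(4),"c",c.round(4),"mid",(c+d*(s.min()+s.max())/2).round(4),"dir",d.round(3),"len",np.ptp(s).round(4),"yaw",np.degrees(np.arctan2(-d[0],d[1])))
hi,e=np.histogram(hgt[m],np.arange(-.012,.012,.001));print(dict(zip((e[:-1]*1000).round().astype(int).tolist(),hi.tolist())))
G=gframe(yaw,np.pi/4);L=(q-c0)@G;L=L[abs(L[:,2])<.012];print("rack extent y",np.percentile(L[:,1],[.5,99.5]),"x",np.percentile(L[:,0],[.5,99.5]))
E
python3 an.py
```

```text
z [0.033  0.0346 0.0358 0.0419 0.0497 0.052  0.0539]
((502.037109375, -239.95892333984375), (137.2685546875, 177.36859130859375), 76.98426055908203)
((507.11004638671875, -241.13156127929688), (137.2685546875, 166.95523071289062), 76.98426055908203)
roller [ 0.5685 -0.2553  0.0532] 250
lip/high pts 3866 [ 0.4804 -0.2295  0.0494]
plane 22761 [0.5519 0.1145 0.0752] [-0.706  0.039  0.707] yaw -3.180937440422734
[ 287  130   17  114 1427] h98 0.04 c [0.543  0.1829 0.116 ] mid [0.5432 0.1855 0.116 ] dir [ 0.059  0.998 -0.002] len 0.0866 yaw -3.395317319938268
[287 292  15  88 967] h98 0.0397 c [0.535  0.0391 0.1158] mid [0.5352 0.0427 0.1157] dir [ 0.058  0.998 -0.009] len 0.0848 yaw -3.3081404567204693
{-12: 9, -11: 6, -10: 2, -9: 51, -8: 1195, -7: 7498, -6: 7756, -5: 1747, -4: 619, -3: 456, -2: 1884, -1: 10031, 0: 10082, 1: 1587, 2: 247, 3: 87, 4: 33, 5: 37, 6: 30, 7: 48, 8: 94, 9: 161, 10: 127}
rack extent y [-0.15159886  0.13611824] x [-0.07804572  0.0867852 ]
```

```bash
python3 - <<'E'
from h import *
z=np.load("wtray.npz");W=cloud(z["d"],z).reshape(-1,3)
o=np.array([.4989,-.2392,0])
G=gframe(np.radians(-13),0);L=(W-o)@G*1000;L=L[(L[:,2]>5)&(L[:,2]<60)&(abs(L[:,0])<90)&(abs(L[:,1])<75)]
B=L[(abs(L[:,1])>25)&(abs(L[:,1])<52)]
def hist(v,a,b): 
    h,_=np.histogram(v,np.arange(a,b+1)); return h.tolist()
t=B[B[:,2]>45];print("lip x from -80",hist(t[:,0],-80,-50))
t=B[(B[:,2]>39)&(B[:,2]<46)];print("far rim x from 66",hist(t[:,0],66,80))
t=L[(L[:,2]>39)&(L[:,2]<46)&(abs(L[:,0])<50)];print("y- from -72",hist(t[:,1],-72,-55),"y+ from 55",hist(t[:,1],55,72))
# edge lines for yaw
for s in (-1,1):
    e=t[(t[:,1]*s>55)];f=np.polyfit(e[:,0],e[:,1],1);print("side",s,f,len(e),"yaw corr deg",np.degrees(f[0]))
e=B[(B[:,2]>39)&(B[:,2]<46)&(B[:,0]>66)];f=np.polyfit(e[:,1],e[:,0],1);print("far",f,len(e),"yaw corr",-np.degrees(f[0]))
E
```

```text
lip x from -80 [0, 0, 0, 0, 0, 54, 54, 55, 57, 55, 59, 54, 55, 57, 54, 55, 58, 57, 56, 56, 14, 0, 0, 0, 0, 0, 0, 0, 0, 0]
far rim x from 66 [0, 0, 0, 0, 58, 73, 47, 25, 0, 0, 0, 0, 0, 0]
y- from -72 [0, 0, 0, 32, 47, 52, 69, 108, 91, 135, 1, 0, 0, 0, 0, 0, 0] y+ from 55 [0, 0, 0, 0, 0, 0, 0, 103, 107, 106, 68, 57, 67, 52, 0, 0, 0]
side -1 [-1.38969348e-03 -6.46470053e+01] 535 yaw corr deg -0.07962357116423915
side 1 [-6.63480837e-05  6.49794378e+01] 560 yaw corr deg -0.003801465174867083
far [-1.23065061e-03  7.16827497e+01] 203 yaw corr 0.0705110860881609
```

```bash
python3 - <<'E'
from h import *
Y=np.radians(-3.3);G=gframe(Y,np.pi/4);T=gframe(Y,np.radians(28));R=tool(T)
H=np.array([.543,.1829,.116])-.0038*G[:,2]
manip.set_gripper(.5)
manip.move_l(H+T[:,2]*.06,R,max_speed=.2)
manip.move_l(H-T[:,2]*.019,R,max_speed=.08)
print("f",manip.current_force().round(1))
manip.set_gripper(0,60)
print("w",manip.current_grip_width(),manip.current_grip_force(),"f",manip.current_force().round(1),manip.current_ee_pos().round(4),manip.current_time())
E
```

```text
f [-0.3 -0.9 -0.2]
w 0.09468615461033073 58.61330509185791 f [-8.8  1.   6. ] [0.5537 0.1822 0.0966] 7.5333
```

```bash
python3 - <<'E'
from h import *
Y=np.radians(-3.3);G=gframe(Y,np.pi/4)
p=manip.current_ee_pos();f=lambda s:print(s,manip.current_force().round(1),round(manip.current_grip_width(),3))
q=p+G[:,2]*.0005
manip.move_l(p+G[:,0]*.007+G[:,2]*.0005,max_speed=.03);f("half")
manip.move_l(p+G[:,0]*.014+G[:,2]*.001,max_speed=.03);f("up")
C=manip.get_calibration("wrist");im,d=manip.grab_frame("wrist");cv2.imwrite("pics/up.png",im[:,:,::-1]);np.savez("up.npz",p=im,d=d,**C)
for k in (.008,.016,.03,.06):
    manip.move_l(p+G[:,0]*.014+G[:,2]*k,max_speed=.04);f(k)
C=manip.get_calibration("wrist");im,d=manip.grab_frame("wrist");cv2.imwrite("pics/off.png",im[:,:,::-1]);np.savez("off.npz",p=im,d=d,**C)
print(manip.current_time())
E
```

```text
half [-0.   0.8 -5.9] 0.092
up [ 0.1  0.1 -4.9] 0.092
0.008 [ 0.4  0.2 -5.1] 0.09
0.016 [ 0.7 -0.1 -5.2] 0.094
0.03 [-0.6 -0.4 -5.9] 0.088
0.06 [ 0.1  0.  -4.9] 0.094
10.4583
```

View pics/off.png

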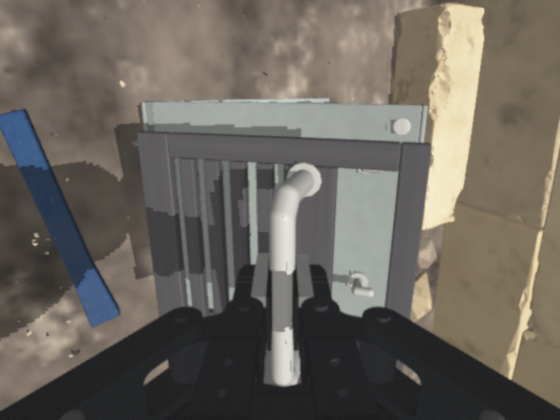

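The off picture shows the grate free in the grip, clear of the hooks, with the plain end at column ~150 and the handle end at ~420. Its +y edge is at row ~138.

```bash
cat > held.py <<'E'
from h import *
def held(npz,tcp,R,yawhint=0):
    """grate pose in tool frame from a wrist picture: origin, pitch of grate about tool x, yaw"""
    z=np.load(npz);W=cloud(z["d"],z);L=(W-tcp)@R
    p=z["p"].astype(int)
    # tool frame: x=gy, y~gx, z~-gz
    m=(abs(L[...,2]-.016)<.05)&(abs(L[...,1])<.11)&(L[...,0]>.01)&(L[...,0]<.08)&(p.max(2)<115)
    m[330:]=False
    q=L[m];rng=np.random.default_rng(0);best=0
    for i in range(400):
        a=q[rng.choice(len(q),3,False)];n=np.cross(a[1]-a[0],a[2]-a[0]);n/=np.linalg.norm(n)+1e-12
        if abs(n[2])>.8:
            k=abs((q-a[0])@n)<.0012
            if k.sum()>best: best=k.sum();K=k
    q=q[K];c=q.mean(0);n=np.linalg.svd(q-c,full_matrices=False)[2][2];n*=-np.sign(n[2]) # n = gz in tool
    gx=np.array([0,1,0.])-n*n[1];gx/=np.linalg.norm(gx);gy=np.cross(n,gx)
    A=np.stack([gx,gy,n],1);B=(q-c)@A
    # +y edge direction
    ed=[];bins=np.arange(B[:,0].min()+.01,B[:,0].max()-.01,.004)
    for b in bins: ed.append(B[abs(B[:,0]-b)<.003][:,1].max())
    f=np.polyfit(bins,ed,1)
    for _ in range(3):
        r=np.array(ed)-np.polyval(f,bins);k=abs(r)<.002;f=np.polyfit(bins[k],np.array(ed)[k],1)
    th=np.arctan(f[0]);Rz=np.array([[np.cos(th),-np.sin(th),0],[np.sin(th),np.cos(th),0],[0,0,1]])
    A=A@Rz;B=(q-c)@A
    w=B[:,1]>np.percentile(B[:,1],20)
    x0,x1=np.percentile(B[w,0],[.2,99.8]);y1=np.median([B[abs(B[:,0]-b)<.003][:,1].max() for b in np.linspace(x0+.01,x1-.01,20)])
    o=c+A@np.array([(x0+x1)/2,y1-.06,-.006])
    print("n",n.round(4),"pitch rel deg",np.degrees(np.arctan2(n[1],-n[2])).round(2),"roll",np.degrees(n[0]).round(2),"yaw",np.degrees(th).round(2),"len",(x1-x0).round(4),"origin tool",o.round(4),"handle in tool",(o+A@[.018,0,.04]).round(4),best)
    return o,A
E
python3 - <<'E'
from held import *
held("off.npz",manip.current_ee_pos(),manip.current_tcp_rot())
E
```

```text
n [-0.0041 -0.2942 -0.9557] pitch rel deg -17.11 roll -0.24 yaw 0.16 len 0.1385 origin tool [-0.003  -0.0048  0.0251] handle in tool [-0.0032  0.0007 -0.0184] 16862
```

```bash
cat > tray.py <<'E'
from held import *
YT=np.radians(-13.0);OT=np.array([.4982,-.2390,0]);G0=gframe(YT,0)
def A_of(rel): # grate axes in tool frame, rel = grate pitch - tool pitch
    return tool(gframe(0,0)).T@gframe(0,rel)
def pose(xe,ze,pitch,o,rel,y=0.):
    """TCP pose putting plain lower edge at tray (xe,y,ze) with given grate pitch"""
    Gd=gframe(YT,pitch);od=OT+G0@np.array([xe,y,ze])+Gd[:,0]*.07
    R=Gd@A_of(rel).T
    return od-R@o,R
def shot(n):
    C=manip.get_calibration("wrist");t,R=manip.current_ee_pos(),manip.current_tcp_rot();im,d=manip.grab_frame("wrist");cv2.imwrite(f"pics/{n}.png",im[:,:,::-1]);np.savez(n+".npz",p=im,d=d,**C);return t,R
E
python3 - <<'E'
from tray import *
o=np.array([-.003,-.0048,.0251]);rel=np.radians(17.1)
p=manip.current_ee_pos()
manip.move_l(p+[-.05,0,.12],max_speed=.2)
t,R=pose(-.045,.12,np.radians(15),o,rel)
print(t,manip.inverse_kinematics(t,R).round(2),manip.current_qpos().round(2))
manip.move_l(np.array([.42,-.03,.29]),R,max_speed=.2)
manip.move_l(t+[0,0,.05],R,max_speed=.2)
manip.move_l(t,R,max_speed=.2)
manip.dwell(.3)
t,R=shot("over");held("over.npz",t,R);print(t,manip.current_time(),manip.current_force().round(1))
print([ (np.round(r["at"],3).tolist(),r["confidence"]) for r in manip.look_for("wrist","grate")])
E
```

```text
[ 0.52648006 -0.24245005  0.16302459] [-0.51  0.5   1.61 -0.01  1.07 -0.27] [ 0.39  0.06  2.01 -0.34  0.66  0.67]
n [-0.0055 -0.3201 -0.9474] pitch rel deg -18.67 roll -0.32 yaw 0.25 len 0.1368 origin tool [-0.0032 -0.0058  0.0257] handle in tool [-0.0034 -0.0015 -0.018 ] 11773
[ 0.5268439  -0.24262517  0.16403735] 14.6667 [ 0.   1.  -4.6]
[([0.519, -0.21, 0.036], 0.66), ([0.527, -0.214, 0.144], 0.63), ([0.636, -0.268, 0.022], 0.61)]
```

View pics/over.png

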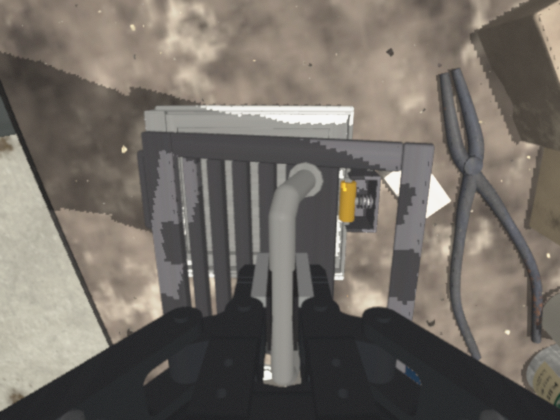

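The over picture shows the grate held over the tray, aligned with it, with the roller at (348,200). The grate turned about 1.5° in the grip, so I correct for that and go in.

```bash
cat >> tray.py <<'E'
REL=np.radians(18.6);HT=np.array([-.0033,0,-.0187])
def o_of(rel): return HT-A_of(rel)@np.array([.018,0,.04])
def edge(rel): # actual plain edge in the tray frame, from the present TCP
    R=manip.current_tcp_rot();A=R@A_of(rel);g=manip.current_ee_pos()+R@o_of(rel)
    return ((g-A[:,0]*.07-OT)@G0*1000).round(1)
E
python3 - <<'E'
from tray import *
o=o_of(REL);P=np.radians(15)
for xe,ze,v in ((-.045,.07,.12),(-.045,.0362,.06),(-.056,.0362,.03),(-.0685,.0358,.03)):
    t,R=pose(xe,ze,P,o,REL);manip.move_l(t,R,max_speed=v);manip.dwell(.15)
    print(xe,ze,edge(REL),manip.current_force().round(1),((manip.current_ee_pos()-t)*1000).round(1))
    if np.linalg.norm(manip.current_force()-[0,0,-4.7])>8: print("stop");break
t,R=shot("in");held("in.npz",t,R);print(manip.current_time())
p,_=manip.grab_frame("side");cv2.imwrite("pics/side1.png",cv2.resize(p[230:360,190:370,::-1],None,fx=4,fy=4,interpolation=2))
E
```

```text
-0.045 0.07 [-44.5  -0.2  70.8] [ 0.3 -0.2 -4.6] [ 0.4 -0.2  0.9]
-0.045 0.0362 [-44.8  -0.1  36.5] [ 1.2 -0.9 -4.7] [ 0.1 -0.1  0.3]
-0.056 0.0362 [-55.9  -0.   36.2] [-0.2 -0.3 -4.6] [ 0.1 -0.1  0. ]
-0.0685 0.0358 [-68.5   0.   35.8] [-0.1  0.4 -4.6] [-0.  0. -0.]
n [-0.0029 -0.3171 -0.9484] pitch rel deg -18.49 roll -0.16 yaw 0.07 len 0.1287 origin tool [-0.0033  0.      0.0237] handle in tool [-0.0034  0.0044 -0.02  ] 13238
17.7333
```

View pics/side1.png

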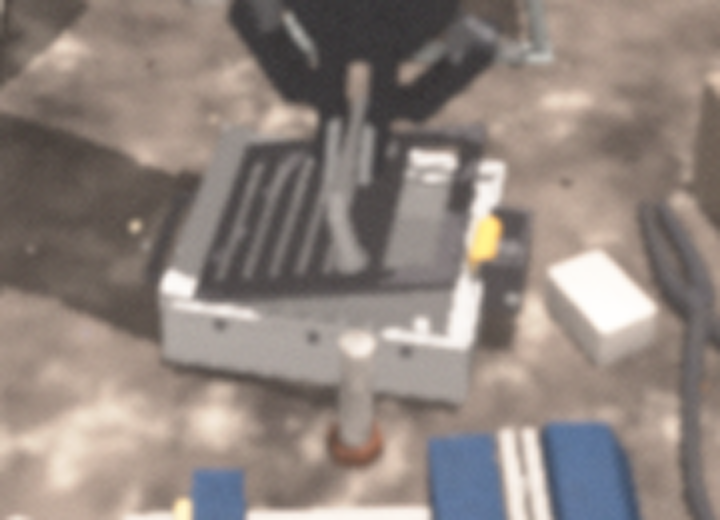

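View pics/in.png

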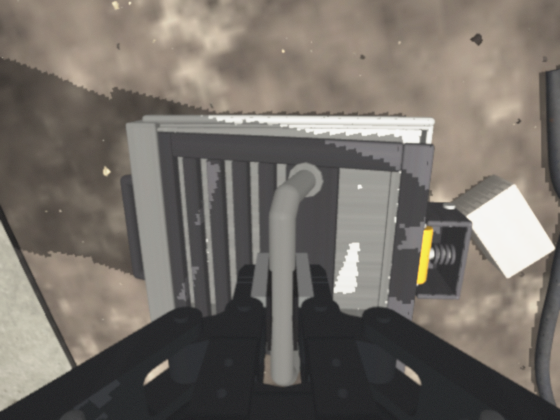

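The side picture shows the plain end under the lip and the handle end still raised. The wrist picture agrees: the lip covers the grate from column ~130 to 165 and the roller is at (425,255). Now I swing it down.

```bash
python3 - <<'E'
from tray import *
tp=np.radians(15)-REL;F0=np.array([0,0,-4.7])
for ph in (12.5,10,8,6.5,5,4,3,2,1,0):
    f=np.radians(ph);s=(15-ph)/15;rel=f-tp
    t,R=pose(-.0685-.0013*s,.0356-.0014*s,f,o_of(rel),rel)
    manip.move_l(t,R,max_speed=.02);manip.dwell(.05)
    F=(manip.current_force()-F0)@G0;print(ph,F.round(1),((manip.current_ee_pos()-t)@G0*1000).round(1))
    if np.linalg.norm(F)>32: print("stop");break
t,R=shot("dn");held("dn.npz",t,R);print(manip.current_time(),manip.current_grip_width())
E
```

```text
12.5 [1.8 0.6 1.7] [0.3 0.  0.1]
10 [ 3.9 -0.1  6.2] [ 0.4 -0.   0.2]
8 [4.4 0.9 8.1] [ 0.7 -0.1  0.2]
6.5 [-1.4 -0.2 13.1] [-0.3 -0.1  0.1]
5 [ 3.3 -1.   4. ] [-0.1 -0.1 -0.3]
4 [ 2.7 -0.7  2.9] [-0.1 -0.1 -0.2]
3 [ 3.5 -2.   1.9] [-0.1 -0.1 -0.3]
2 [ 4.6 -3.9 -3.6] [-0.  -0.  -0.4]
1 [ 0.1 -2.1  4.8] [-0.2  0.1  0.1]
0 [-5.4 -0.6 12.7] [-0.4  0.2  0.5]
n [ 1.000e-04 -6.480e-02 -9.979e-01] pitch rel deg -3.72 roll 0.0 yaw 0.25 len 0.1341 origin tool [-0.0034 -0.0104  0.021 ] handle in tool [-0.0034  0.005  -0.0201] 15437
21.2167 0.09389006504642307
```

```bash
python3 - <<'E'
from tray import *
p=manip.current_ee_pos();R=manip.current_tcp_rot()
manip.move_l(p-[0,0,.0015],max_speed=.01);manip.dwell(.2);print(manip.current_force().round(1))
manip.move_l(p,max_speed=.01)
manip.set_gripper(.35);print(manip.current_force().round(1))
manip.move_l(p-R[:,2]*.07,max_speed=.08);
manip.move_l(p-R[:,2]*.13+[-.05,0,.04],max_speed=.2);manip.dwell(.2)
t,R=shot("end")
z=np.load("end.npz");W=cloud(z["d"],z);L=(W-OT)@G0*1000;P=z["p"].astype(int)
dark=(P.max(2)<115)
for x in (-55,-30,0,25,64): 
    k=(abs(L[...,0]-x)<3)&(abs(abs(L[...,1])-54)<3)&(L[...,2]>20)&(L[...,2]<60);print(x,np.median(L[k][:,2]).round(1),k.sum())
y=(P[...,0]>170)&(P[...,1]>120)&(P[...,2]<80)&(abs(L[...,0]-72)<25)&(abs(L[...,1])<25);print("roller",np.percentile(L[y],[2,50,98],axis=0).round(1))
print(manip.current_force().round(1),manip.current_time())
p,_=manip.grab_frame("side")
E
```

```text
[-7.5  2.  17.9]
[-0.2 -0.  -1. ]
-55 41.5 82
-30 41.8 86
0 41.8 83
25 41.7 65
64 41.6 92
roller [[ 67.6 -13.8  49.6]
 [ 71.9   0.1  52.9]
 [ 77.8  13.9  54.9]]
[0.2 0.4 0. ] 24.2917
```

View pics/end.png

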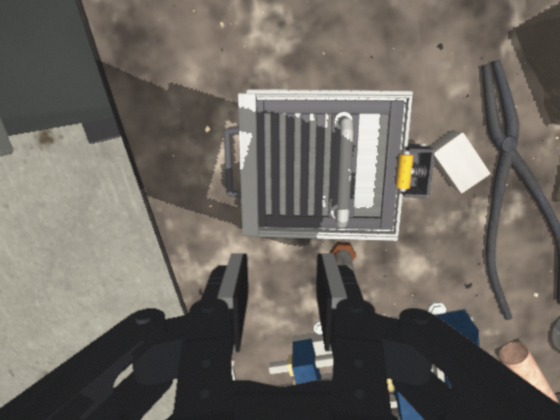

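The end picture shows the grate lying flat in the tray. Its plain end is under the lip (column ~250), and the roller at (404,170) is out over its edge. Measured heights are level to within 0.3 mm, and the gripper is clear.

```bash
python3 -c "
from bench import manip
print(manip.sign_off())"
```

```text
the job is handed in; nothing more can be done
None
```

The grate is off its hooks, tucked under the lip and pressed home with at most about 23 N. It lies flat with the roller out over its edge, and the job was handed in at about 24 s of the 54 s allowed; no bystander or plate contact was noticed, though I took no final check picture of the rack.

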